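# Hold the electrode bracket level over its stand

### The arm

A 7-joint arm with a two-finger parallel gripper is mounted at the origin on a cart in front of the work surface, level with it; the furniture and walls round the work are solid. World frame = base frame: x ahead of the robot, y to its left, z up, the work surface at z = 0. Lengths are in mm, angles in rad, forces in N, time in s.
With the tool pointing down it reaches from about 400 to 875 mm from the base axis. Payload 4.4 kg.
Tool frame: the origin (TCP) lies on the centre line of the jaws, within the pads' length; the fingertips stand 8 mm ahead of it and the grasp point (between the pads) lies 11 mm behind it; x points along the fingers, z is the direction in which the jaws open and shut, and the axes are right-handed (so a half turn about x gives the same grasp; the last joint's range is limited). The gripper opens to 85 mm and grips with 20 to 120 N. Pads are 22 mm wide; open, the fingers measure 114 mm over their backs; the gripper's body (76 mm by 85 mm) begins 54 mm behind the grasp point. The pads swing forward as they close: fully open they stand 13 mm farther back than shut.
Start: joints at [1.214, 0.628, 0.038, 1.517, -0.027, 0.996, -0.02], TCP at [186.395, -622.716, 239.313] pointing down, gripper open.
Joint ranges: [-3.06, 3.06], [-0.37, 2.12], [-1.25, 1.32], [0.18, 2.47], [-1.1, 4.24], [0.23, 1.98], [-2.94, 2.94]. Speed limits (rad/s): [2.57, 2.57, 3.14, 3.14, 3.14, 3.14, 3.14].

### API

Orientations are given as [roll, pitch, yaw] about the fixed x, y, z axes, in that order (R = Rz(yaw) Ry(pitch) Rx(roll)).
In Python, from cell import ctrl, get_image, camera_params gives the robot as it stands. The module is installed in compiled form; this text tells all that it offers.
- The arm moves only by the shell command python3 -m handwheel 'ROWS'. ROWS is text: rows parted by semicolons, each of 7 numbers parted by spaces: the opening, from -1 (shut) to 1 (fully open), then the shift along the tool's x, y, z in mm, then the turn, a rotation vector about the tool's x, y, z in rad. In form: grip x y z wx wy wz; .... A call has 1 to 10 rows; each row shifts and turns the pose as measured when the row begins, along the tool's axes as they then stand; what a row does not reach is not made up. A row lasts 1/10 s, in which the tool goes at most 50 mm and 8.59 degrees, less where a joint would pass 70% of its speed; a pose out of reach is approached as far as the arm can. A call with a gripper value outside its range is refused whole. The fingers move at their own pace and stop on an object; the grip force is fixed at half the most. Time passes only in rows, so rows that do not move let the fingers close. It gives the time, the measured TCP pose, the force and the opening at its end, in the units of the state.
- ctrl.read_state(): the state, without advancing time (a new reading comes with each control period).
- get_image(name): name is "scene" or "top" or "wrist"; returns the picture (420x560x3 uint8, blue, green, red); there is no depth.
- camera_params(name): a dict with "fx", "fy", "cx", "cy" (pixels), "eye" and "orientation" of the camera in the world. Camera axes: x right, y up, looking along -z (the intrinsics and any distortion apply to the point x, -y, -z); pixel columns grow to the right and rows downward; lengths in mm; the calibration is good to about 2 mm. A picture is of the moment at which its call begins: read the wrist's pose just before it. camera_params takes no time and is no camera call; for the wrist camera it gives the pose at the moment of the call.
- ctrl.finish_job(): hands the job in, once; it reports no verdict.
The state is a dict: "clock": time; "qpos": joint angles; "qd": joint speeds; "tau": joint torques, N m; "eef_pos": TCP position; "tool_rot": TCP orientation; "force": force on the tool from outside, world axes, zero at the start; "torque": the same for the moment, N m; "width": finger opening in mm.
Only numpy, scipy, OpenCV 4.12 (cv2) and the standard library are available. Lean on these libraries where they do the work, as an engineer would, in place of code of your own. Each camera call takes 0.05 s, during which the arm holds its last target.

### The job

Pick up the loose electrode bracket (blue boss, aluminium bar, orange sleeve) with the fingers on its bar at the balance point, well towards the heavy blue boss, and carry it level, without bumping the white stand, its beaker or anything else standing about. Finish while holding it still and level over the stand, ready to be lowered: the bore of the boss straight above the steel post, about 3 cm clear of its top, and the orange sleeve straight above the small beaker in the stand's seat. Do not lower it onto the post, put it down or let go; the program ends with the bracket in the gripper.

Things in the scene. Friction and masses are not known exactly. Their poses are not given: they have to be found in the camera images.
- bracket: Electrode bracket, rigid, loose, 0.36 to 0.56 kg, lying on the worktop as it is to be held. Upright blue boss (tube 46 mm across, 44 tall, 21 bore); bare aluminium bar, 14 wide, 14 tall, along +x, free to grip 30 to 173 mm from the bore axis; upright orange sleeve at the end (33 across, 44 tall). A thumbscrew reaches 44 mm out on the -x side. Origin: bore axis at the underside, z up.
- boss_bore (a point): Centre of the lower mouth of the boss's bore (the same point as the bracket's origin); axes as the bracket.
- sleeve_mouth (a point): Centre of the lower mouth of the orange sleeve, 190 mm along the bracket's +x from the bore axis, at the underside.
- balance_point (a point): The bracket's balance point (same in every run): on the bar's centre line at half its height (bar 23 to 37 mm above the bracket's underside), 55 mm from the bore axis along +x, that is 40 mm nearer the boss than the middle between bore and sleeve. Axes as the bracket: x along the bar from boss to sleeve.
- stand: White stand, fixed. Base plate 285 x 100 mm, top 14 mm above the worktop, from 45 mm behind the post (-x) to 240 mm ahead of it (+x); steel post of 12 mm diameter, top at 110 mm; black seat ring for the beaker, 74 across, 5 high. Origin: post axis at worktop height, z up; +x points from post to seat. Held rightly, the bracket's x points as the stand's.
- post_top (a point): Centre of the top of the stand's post, 110 mm above the worktop; axes as the stand.
- titrator: Titrator, fixed furniture behind the middle of the work, never moves: white box with a blue front, 228 mm wide (y), its front about 175 mm nearer the robot than its origin; box 217 mm high, fittings on it up to 390 mm. Pass in front of it. Origin: middle of its underside.
- seat (a point): Centre of the beaker seat on the base plate, 14 mm above the worktop, 190 mm from the post along the stand's +x.
- beaker: Small glass beaker, loose, 54 mm across and 68 mm tall, standing in the seat; its rim is 82 mm above the worktop. Origin: centre of its underside.
- reagent_jar_by: white-capped cream reagent jar, 94x94x130 mm; a bystander, leave it alone. Origin: centre of its underside.
- wash_bottle_by: wash bottle with blue cap and bent spout, 65x119x203 mm; a bystander, leave it alone. Origin: centre of its underside.
- beaker_big: large glass beaker, 72x75x92 mm; a bystander, leave it alone. Origin: centre of its underside.
- cap_by: small pale electrode cap standing upright, 19x19x30 mm; a bystander, leave it alone. Origin: centre of its underside.
- marker: white and blue marker pen lying flat, 10x138x11 mm; a bystander, leave it alone. Origin: centre of its underside.
Things that resemble listed ones, but are neither listed nor needed, are in the scene too. Leave any black look-alike of the beaker alone.

How it is judged (in metres and radians):
On the way:
1. the bracket is lifted clear of the worktop at its balance point, level (height (world z) of each of boss_bore, sleeve_mouth above 0.03 m and angle between bracket's own z axis and vertical below 0.12 rad and x of the grasp point in the frame of balance_point between -0.02 and 0.02 m and contact force between the fingers and bracket above 1 N), for 0.2 s.
At the end, for the whole second after the job is handed in: Held still, gripped within 20 mm of the balance point along the bar, level within 4 degrees; bore within 12 mm of straight above the post and 12 to 55 mm over its top; sleeve within 18 mm of above the seat's centre; stand and beaker untouched by the bracket, beaker upright in its seat (horizontal distance between boss_bore and post_top below 0.012 m and horizontal distance between sleeve_mouth and seat below 0.018 m and z of boss_bore in the frame of post_top between 0.012 and 0.055 m and angle between bracket's own z axis and vertical below 0.07 rad and x of the grasp point in the frame of balance_point between -0.02 and 0.02 m and contact force between the fingers and bracket above 1 N and contact force between bracket and stand below 0.1 N and contact force between bracket and beaker below 0.1 N and linear speed of bracket below 0.03 m/s and angular speed of bracket below 0.15 rad/s and horizontal distance between beaker and seat below 0.015 m and angle between beaker's own z axis and vertical below 0.1 rad); the arm keeps its last pose, push and grip.
It fails at once if the bracket tips out of level by more than 15 degrees (angle between bracket's own z axis and vertical above 0.26 rad).
It fails at once if the bracket or the robot bumps the stand (contact force between bracket and stand above 4 N or contact force between any of the arm, the fingers and stand above 8 N).
It fails at once if the beaker in the stand is shifted or tipped (distance of beaker from where it was at the start of the episode above 0.015 m or angle between beaker's own z axis and vertical above 0.25 rad).
It fails at once if a bystander is pushed about (distance of any of reagent_jar_by, wash_bottle_by, beaker_big, cap_by, marker from where it was at the start of the episode above 0.03 m).
It also fails if it takes over 45 s, if anything falls off the work surface, if the arm or the gripper's body presses on something with over 40 N, if the wrist force passes 120 N, or if a joint passes its speed limit or range.

## Working session

There is one attempt and no reset: what is moved stays moved. The work goes in short steps, Python scripts to look and compute and a shell command to move; the robot and the scene stay as the last step left them, time stands still between calls to the robot, and variables do not carry over. Pictures are saved under pics/ and viewed, and the job is handed in when it is done.

```bash
mkdir -p pics; python3 - <<'E'
from cell import ctrl,get_image,camera_params
import cv2
s=ctrl.read_state();print(s)
for n in("scene","top","wrist"):
    print(n,camera_params(n)); cv2.imwrite(f"pics/{n}0.png",get_image(n))
E
```

```text
{'clock': 0.0, 'qpos': array([ 1.21420267,  0.62934751,  0.03845938,  1.5183645 , -0.02700891,
        0.99627503, -0.0200044 ]), 'qd': array([-1.81757238e-03, -9.88207806e-05, -1.30125493e-04, -8.22001969e-04,
       -1.38586067e-03,  6.49498422e-04, -5.05487376e-04]), 'tau': array([ 1.96914862e-04, -5.63403404e+01,  1.22618515e+00, -1.93448424e+01,
        1.09800347e-02,  1.05804973e-02, -6.58331629e-06]), 'eef_pos': array([ 186.21198631, -622.12952775,  238.38960112]), 'tool_rot': array([-3.12696741,  1.56892043,  1.87619196]), 'force': array([-0.10363324, -0.94458713,  0.24639094]), 'torque': array([-0.00824949,  0.04354936,  0.01344339]), 'width': 85.28833342904807}
scene {'fx': 388.20136754772085, 'fy': 388.20136754772085, 'cx': 280.05305341535717, 'cy': 212.4510607794807, 'eye': array([223.91508964, 875.37501101, 909.11578259]), 'orientation': array([ 8.47332720e-01, -1.94870242e-03, -2.72770931e+00])}
top {'fx': 480.6249111213897, 'fy': 480.6249111213897, 'cx': 272.0837836762295, 'cy': 216.51767342499568, 'eye': array([-558.19474048,  282.69439963, 1705.13750318]), 'orientation': array([ 0.64199499, -0.00669112, -1.77359136])}
wrist {'fx': 314.07267559433365, 'fy': 314.07267559433365, 'cx': 282.00871753035824, 'cy': 214.9555742757965, 'eye': array([ 261.47134223, -600.24527713,  373.81545234]), 'orientation': array([-3.18219107e-01,  9.67299014e-04, -1.28141110e+00])}
```

View pics/scene0.png

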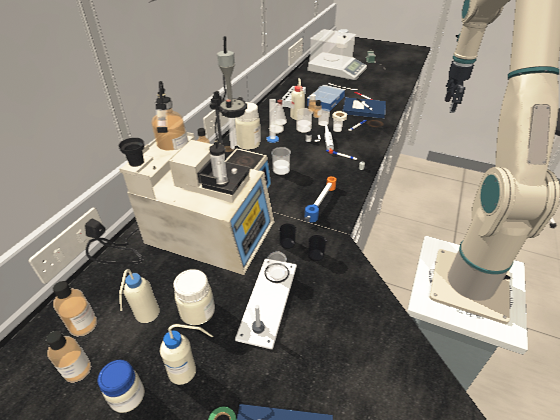

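View pics/top0.png

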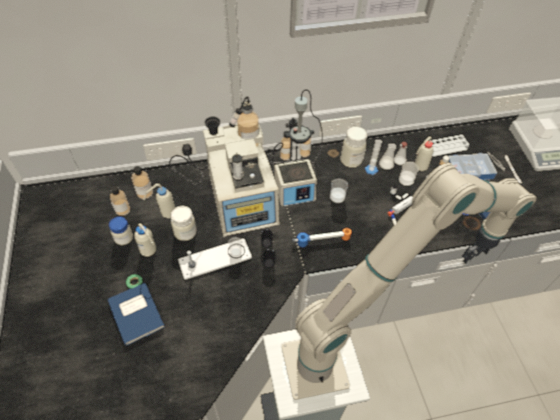

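View pics/wrist0.png

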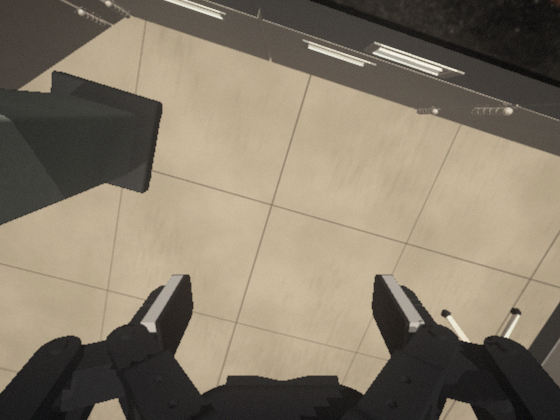

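The scene view shows the bracket with its blue boss at about (312,213) and orange sleeve at (332,183). The stand has its post at (258,320) and its seat and beaker at (278,272). In the top view the boss is at (304,240), the sleeve at (347,234), the post at about (191,258) and the seat at (236,250). I'll enlarge these areas.

```bash
cat > h.py <<'E'
import numpy as np,cv2
from scipy.spatial.transform import Rotation as Ro
from cell import ctrl,get_image,camera_params
def crop(img,x0,y0,w,h,k,name):
    cv2.imwrite("pics/"+name,cv2.resize(img[y0:y0+h,x0:x0+w],None,fx=k,fy=k,interpolation=cv2.INTER_CUBIC))
def ray(p,u,v):
    R=Ro.from_euler('xyz',p['orientation']).as_matrix()
    d=R@np.array([(u-p['cx'])/p['fx'],-(v-p['cy'])/p['fy'],-1]); return p['eye'],d
def at(p,u,v,z):
    e,d=ray(p,u,v); return e+d*(z-e[2])/d[2]
def proj(p,X):
    R=Ro.from_euler('xyz',p['orientation']).as_matrix()
    c=R.T@(np.array(X,float)-p['eye']); return p['cx']+p['fx']*c[0]/-c[2], p['cy']-p['fy']*c[1]/-c[2]
def toolR(s): return Ro.from_euler('xyz',s['tool_rot']).as_matrix()
E
python3 - <<'E'
from h import *
s=cv2.imread("pics/scene0.png");t=cv2.imread("pics/top0.png")
crop(s,220,160,140,100,5,"s_a.png");crop(s,220,240,120,110,5,"s_b.png");crop(t,280,200,100,75,8,"t_a.png");crop(t,170,220,100,65,8,"t_b.png")
E
```

```text
(no output)
```

View pics/s_a.png

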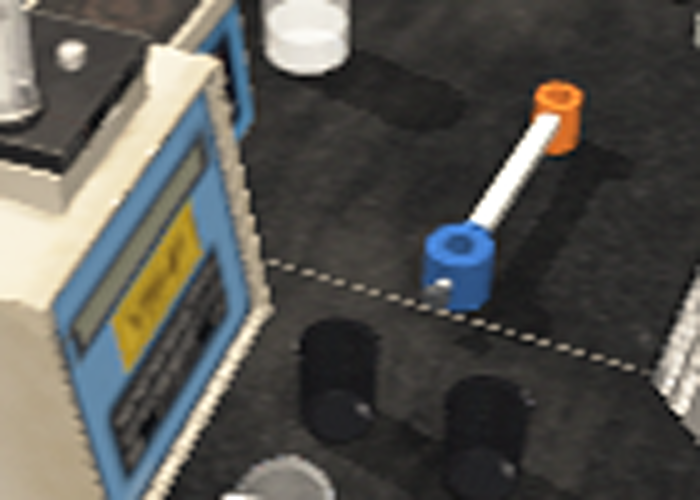

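View pics/s_b.png

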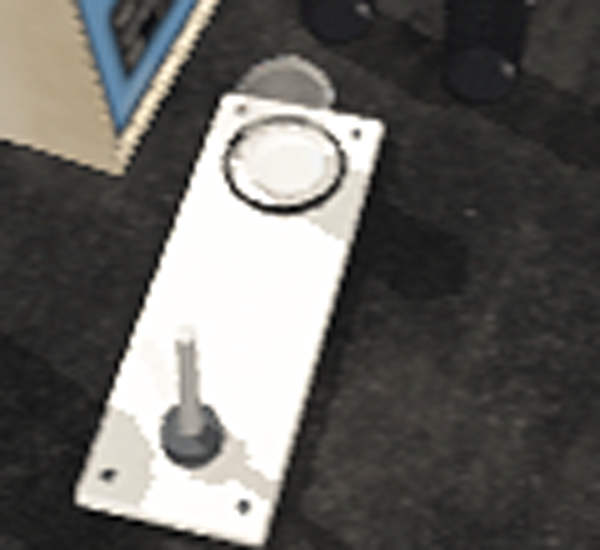

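View pics/t_a.png

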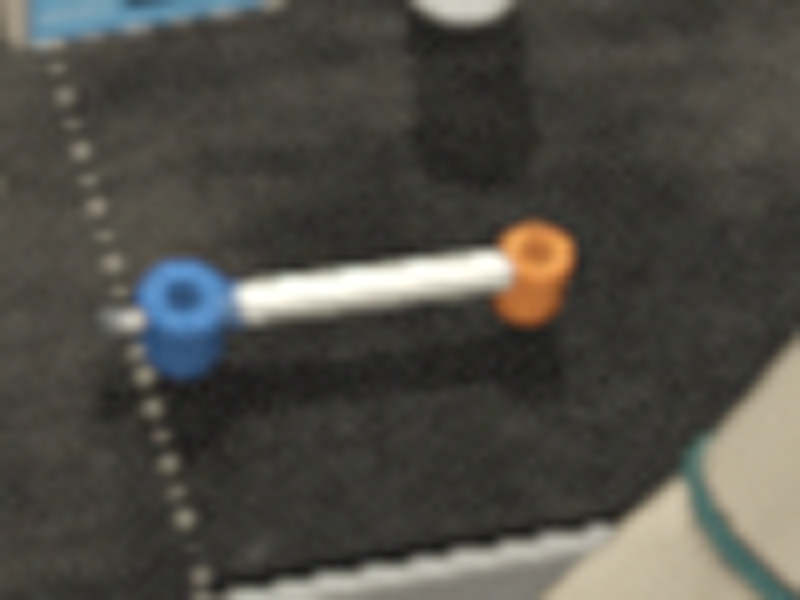

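View pics/t_b.png

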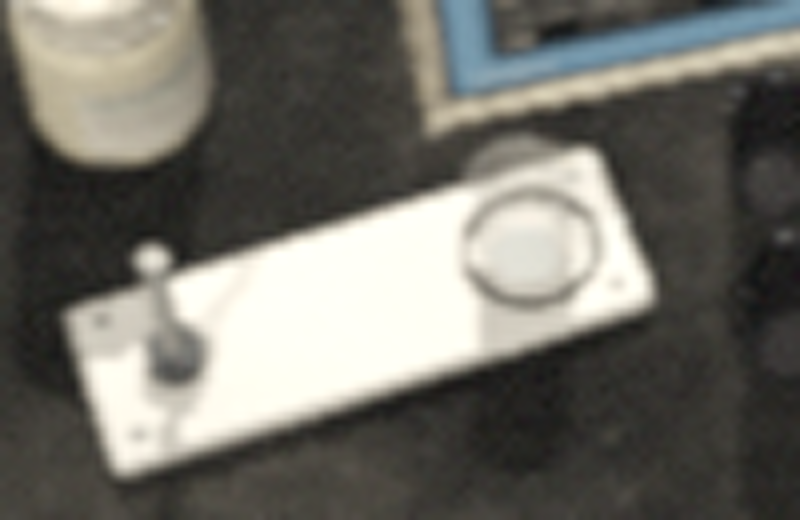

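```bash
python3 - <<'E'
from h import *
np.set_printoptions(precision=1,suppress=True)
S=camera_params("scene");T=camera_params("top")
d=lambda k,x,y,x0,y0:((x+.5)/k-.5+x0,(y+.5)/k-.5+y0)
P={'bore':(d(5,460,245,220,160),d(8,185,295,280,200),44),'slv':(d(5,560,95,220,160),d(8,538,250,280,200),44),
'post':(d(5,187,332,220,240),d(8,150,258,170,220),110),'seat':(d(5,285,164,220,240),d(8,532,247,170,220),19)}
# plate corners z=14
W={}
for n,(a,b,z) in P.items():
    A=at(S,*a,z);B=at(T,*b,z)
    e1,d1=ray(S,*a);e2,d2=ray(T,*b); M=np.c_[d1,-d2];q=np.linalg.lstsq(M,e2-e1,rcond=None)[0]
    W[n]=A,B;print(n,A,B,'tri',(e1+q[0]*d1+e2+q[1]*d2)/2)
for i in 0,1:
    for a,b in(('bore','slv'),('post','seat')):
        v=W[b][i]-W[a][i];print(a,b,np.hypot(*v[:2]),np.arctan2(v[1],v[0]))
for c in[(225,95),(383,125),(267,545),(77,500)]: print('plate S',at(S,*d(5,*c,220,240),14))
for c in[(62,312),(600,148),(655,295),(120,478)]: print('plate T',at(T,*d(8,*c,170,220),14))
E
```

```text
bore [526.  -83.7  44. ] [528.9 -83.   44. ] tri [526.2 -82.1  46.2]
slv [ 517.  -274.9   44. ] [ 520.1 -272.9   44. ] tri [ 516.7 -271.3   47.5]
post [499.  385.2 110. ] [503.1 389.1 110. ] tri [497.4 388.9 117. ]
seat [529.6 200.5  19. ] [531.3 200.1  19. ] tri [530.1 200.4  19.5]
bore slv 191.4589053031078 -1.618029600840942
post seat 187.16294145125158 -1.4069358341325895
bore slv 190.04245127938975 -1.6169042610867286
post seat 191.09690621883215 -1.4226592960385802
plate S [587.2 161.9  14. ]
plate S [489.5 145.1  14. ]
plate S [439.8 423.3  14. ]
plate S [538.4 439.7  14. ]
plate T [543.  443.1  14. ]
plate T [589.  154.6  14. ]
plate T [492.9 142.2  14. ]
plate T [439.8 423.1  14. ]
```

```bash
python3 - <<'E'
from h import *
np.set_printoptions(precision=3,suppress=True)
S=camera_params("scene");T=camera_params("top")
for n,c in{'titr corner':(224,236),'titr other front corner':(279,227),'box2 front':(315,203),'bigbeaker base':(339,201),'black1':(268,250),'black2':(268,265),'washA base':(147,254),'jar base':(184,238),'wash2':(167,216)}.items(): print('T',n,at(T,*c,0))
for n,c in{'titr corner':(244,274),'bigbeaker base':(281,172),'black1':(288,246),'black2':(316,257),'wash base':(181,382),'jar base':(196,320),'titr nearcorner':(272,222)}.items(): print('S',n,at(S,*c,0))
s=ctrl.read_state();print(toolR(s))
t=cv2.imread("pics/top0.png");s=cv2.imread("pics/scene0.png");crop(t,100,160,180,130,4,"t_c.png");crop(s,90,230,190,160,4,"s_c.png")
E
```

```text
T titr corner [626.488 238.344   0.   ]
T titr other front corner [626.446  -3.322   0.   ]
T box2 front [ 724.929 -191.203    0.   ]
T bigbeaker base [ 714.744 -301.187    0.   ]
T black1 [519.23   67.058   0.   ]
T black2 [447.337  81.46    0.   ]
T washA base [599.447 566.447   0.   ]
T jar base [649.89  407.551   0.   ]
T wash2 [782.44  470.146   0.   ]
S titr corner [623.017 231.195   0.   ]
S bigbeaker base [ 731.348 -293.684    0.   ]
S black1 [547.151  71.42    0.   ]
S black2 [448.534  79.695   0.   ]
S wash base [606.913 581.766   0.   ]
S jar base [667.327 424.06    0.   ]
S titr nearcorner [641.641 -11.101   0.   ]
[[-0.     0.958  0.287]
 [ 0.001  0.287 -0.958]
 [-1.     0.    -0.001]]
```

View pics/t_c.png

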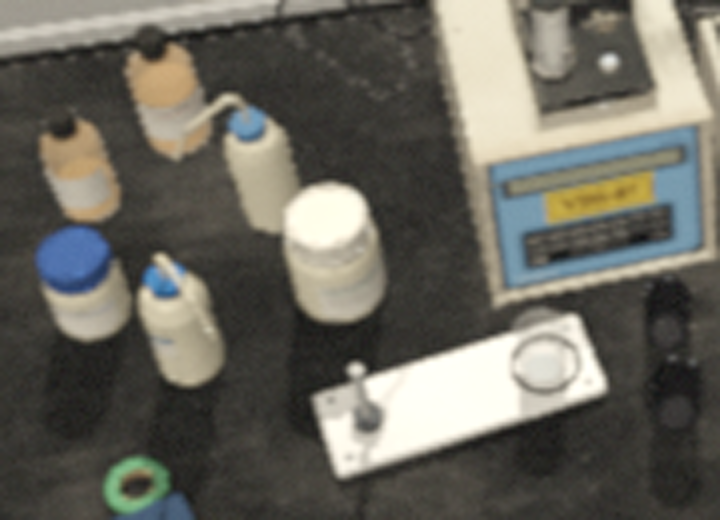

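View pics/s_c.png

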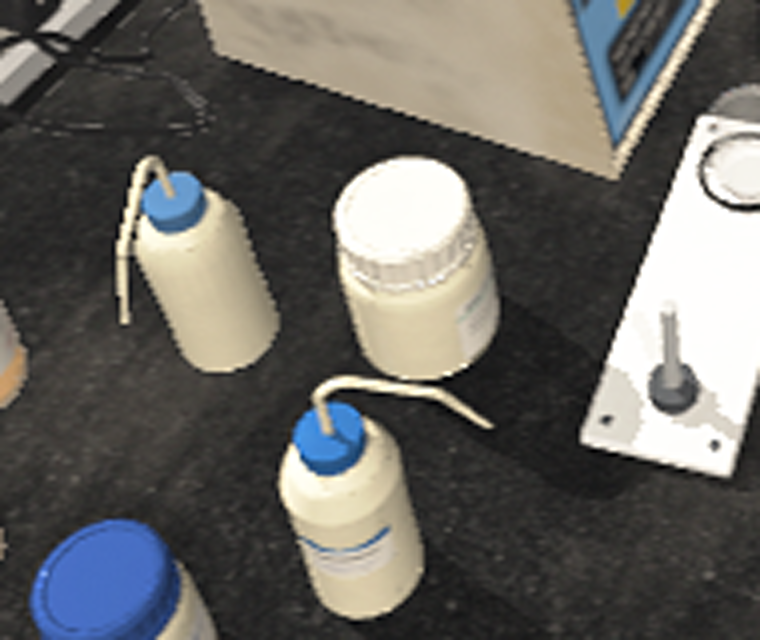

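The choice is clear. Only one thing has a blue boss, white bar and orange sleeve. The look-alikes are the blue caps and bottles at (118,370) and (173,340) and the blue flask at top (372,168). The seated beaker is the clear one on the white plate, and the two black ones at scene (288,236) and (316,247) are to be left alone. Measured distances agree with the given ones: bore to sleeve 190–191 mm against 190, and post to seat 187–191 mm against 190. The clearances look fine, so I'll move over the balance point.

```bash
python3 -m handwheel '1 0 36 -28 0 0 0;1 0 36 -28 0 0 0;1 0 36 -28 0 0 0;1 0 36 -28 0 0 0;1 0 36 -28 0 0 0;1 0 36 -28 0 0 0;1 0 36 -28 0 0 0'
```

```text
clock: 0.85
eef_pos: [371.2, -360.5, 235.1]
tool_rot: [-1.603, 1.565, -2.899]
force: [-0.0, -0.3, -0.2]
width: 85.1
```

```bash
python3 -m handwheel '1 0 36 -29 0 0 0;1 0 36 -29 0 0 0;1 0 36 -29 0 0 0;1 0 36 -29 0 0 0;1 0 36 -29 0 0 0;1 0 36 -29 0 0 0;1 0 0 0 -0.13 0 0;1 0 0 0 -0.13 0 0;1 0 0 0 -0.13 0 0;1 0 0 0 -0.13 0 0' && python3 -m handwheel '1 0 0 0 -0.13 0 0;1 0 0 0 -0.13 0 0;1 0 0 0 -0.13 0 0;1 0 0 0 -0.13 0 0;1 0 0 0 -0.13 0 0;1 0 0 0 0 0 0'
python3 - <<'E'
from h import *
np.set_printoptions(precision=3,suppress=True)
s=ctrl.read_state();print(s['eef_pos'],toolR(s),s['qpos'],s['force']);p=camera_params("wrist");print(p);cv2.imwrite("pics/w1.png",get_image("wrist"))
E
```

```text
clock: 1.85
eef_pos: [541.5, -111.2, 232.4]
tool_rot: [-3.02, 1.565, 2.524]
force: [-0.2, -0.5, -0.3]
width: 85.3
clock: 2.45
eef_pos: [540.3, -110.8, 230.9]
tool_rot: [2.724, 1.562, 2.664]
force: [-0.4, 0.1, 0.6]
width: 85.4
[ 540.287 -110.792  230.886] [[-0.008  0.06   0.998]
 [ 0.004  0.998 -0.06 ]
 [-1.     0.004 -0.008]] [ 0.376  0.517 -0.334  1.791  0.208  0.876 -0.112] [-0.378  0.115  0.551]
{'fx': 314.07267559433365, 'fy': 314.07267559433365, 'cx': 282.00871753035824, 'cy': 214.9555742757965, 'eye': array([544.235, -31.943, 366.498]), 'orientation': array([-0.316,  0.007, -0.061])}
```

View pics/w1.png

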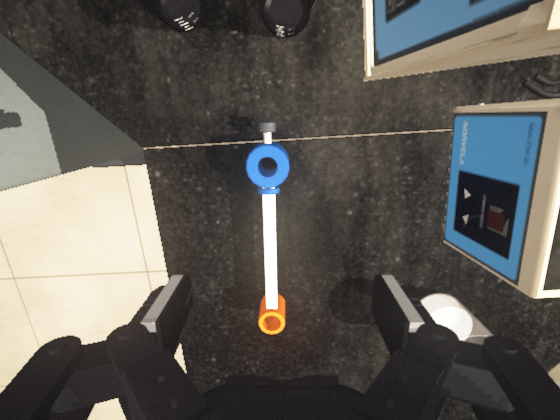

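The wrist view shows the boss's top bore at about (268,167), the sleeve at (271,321) and the bar upright between the jaws. I'll turn these into positions.

```bash
python3 - <<'E'
from h import *
np.set_printoptions(precision=3,suppress=True)
p=camera_params("wrist");im=cv2.imread("pics/w1.png");crop(im,230,120,80,60,10,"w1a.png");crop(im,230,285,80,60,10,"w1b.png")
hsv=cv2.cvtColor(im,cv2.COLOR_BGR2HSV)
b=at(p,268.3,167,44);s=at(p,271,321,44);v=s-b;print(b,s,np.hypot(*v[:2]),np.arctan2(v[1],v[0]))
for X in([527.5,-83,44],[518.5,-273.5,44]):print(proj(p,X))
E
```

```text
[524.531 -84.281  44.   ] [ 513.289 -271.35    44.   ] 187.4065952425125 -1.6308234636902104
(np.float64(271.0827053148949), np.float64(165.57805563476225))
(np.float64(275.40440215986945), np.float64(322.2814176364529))
```

View pics/w1a.png

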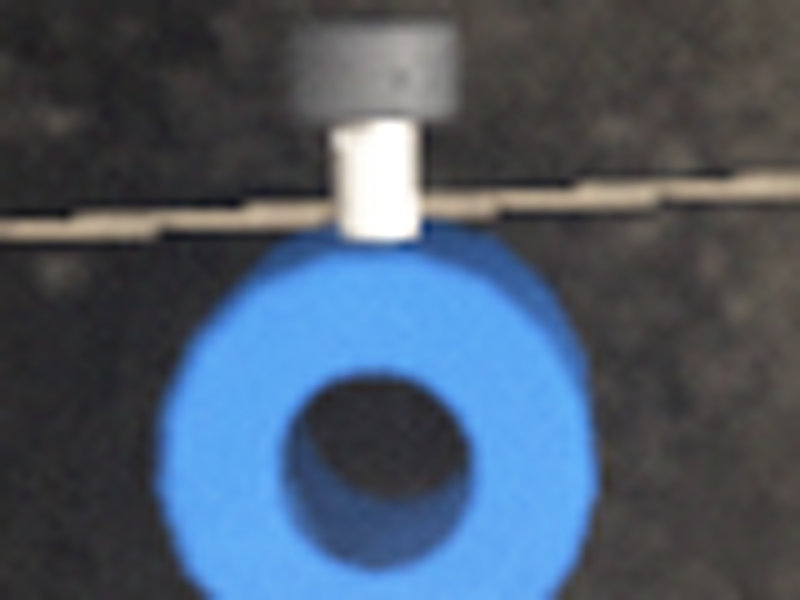

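View pics/w1b.png

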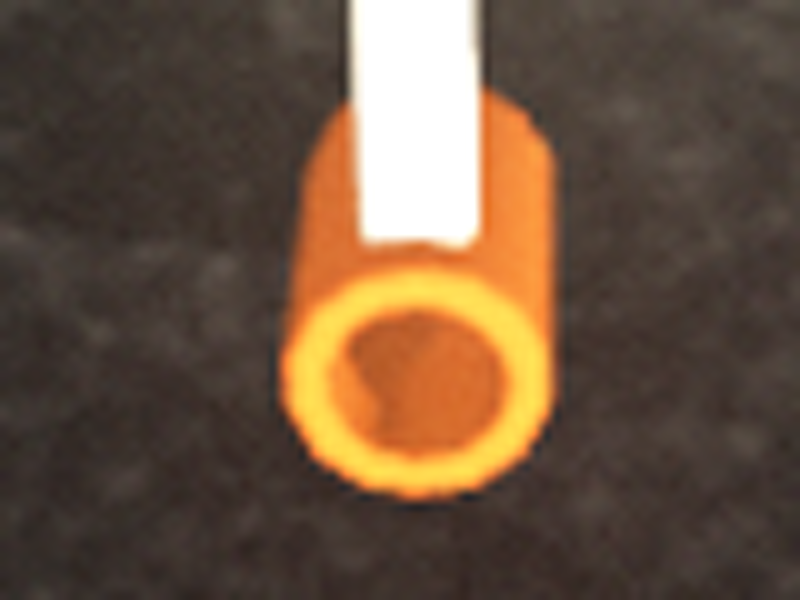

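```bash
python3 -m handwheel '1 0 -15 -8 -0.01 -0.01 -0.004;1 0 -15 -8 0 0 0;1 30 0 0 0 0 0;1 30 0 0 0 0 0;1 30 0 0 0 0 0;1 30 0 0 0 0 0;1 0 0 0 0 0 0'
python3 - <<'E'
from h import *
np.set_printoptions(precision=3,suppress=True)
s=ctrl.read_state();print(s['eef_pos'],toolR(s));p=camera_params("wrist");print(p);cv2.imwrite("pics/w2.png",get_image("wrist"))
for X in([526,-84,44],[516.5,-273.5,44]):print(proj(p,X))
E
```

```text
clock: 3.2
eef_pos: [522.6, -145.7, 108.8]
tool_rot: [-0.563, 1.564, -0.638]
force: [-0.7, 0.0, 1.0]
width: 85.5
[ 522.641 -145.719  108.8  ] [[ 0.006  0.074  0.997]
 [-0.004  0.997 -0.074]
 [-1.    -0.004  0.006]]
{'fx': 314.07267559433365, 'fy': 314.07267559433365, 'cx': 282.00871753035824, 'cy': 214.9555742757965, 'eye': array([525.935, -65.827, 243.831]), 'orientation': array([-0.323, -0.007, -0.076])}
(np.float64(282.1827693381256), np.float64(140.56939258594832))
(np.float64(288.1675147513923), np.float64(379.2090645532131))
```

View pics/w2.png

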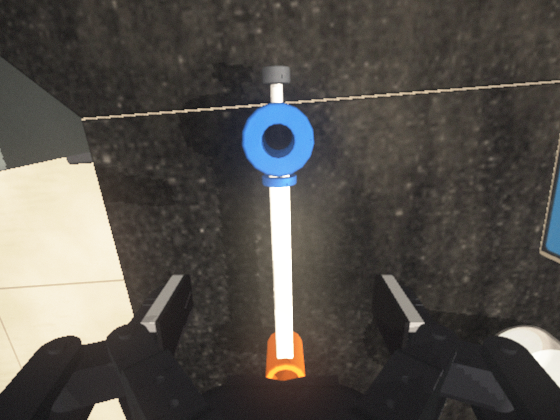

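Predicted and seen bore agree to within 4 px: seen (278,139), predicted (282,141). The bracket is at about bore (524,-83.5). I'll correct for that and go down.

```bash
python3 -m handwheel '1 20 8 -2 -0.024 0.006 0.004;1 20 0 0 0 0 0;1 20 0 0 0 0 0;1 15 0 0 0 0 0;1 0 0 0 0 0 0'
python3 - <<'E'
from h import *
np.set_printoptions(precision=3,suppress=True)
s=ctrl.read_state();print(s['eef_pos'],toolR(s));p=camera_params("wrist");cv2.imwrite("pics/w3.png",get_image("wrist"))
for d in 0,30,55:print(proj(p,[524-.05*d,-83.5-d,37]))
E
```

```text
clock: 3.75
eef_pos: [530.3, -140.9, 42.4]
tool_rot: [-0.219, 1.552, -0.276]
force: [-0.2, 0.0, 0.4]
width: 85.5
[ 530.293 -140.941   42.374] [[ 0.018  0.057  0.998]
 [-0.005  0.998 -0.057]
 [-1.    -0.004  0.018]]
(np.float64(264.3523055436184), np.float64(164.06315691415097))
(np.float64(266.0200760240977), np.float64(227.0039972711548))
(np.float64(267.255757123916), np.float64(273.63799622134474))
```

View pics/w3.png

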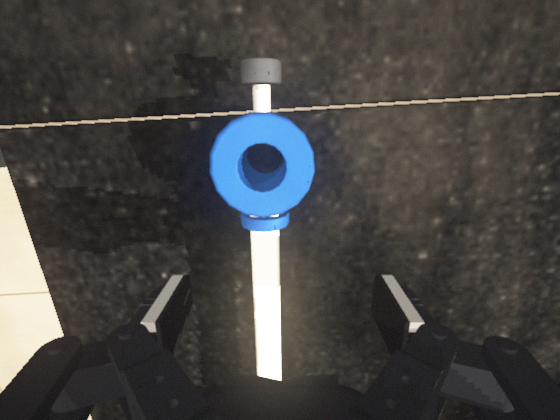

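```bash
python3 - <<'E'
from h import *
np.set_printoptions(precision=3,suppress=True)
p=camera_params("wrist");s=ctrl.read_state();R=toolR(s)
b=at(p,264.5,161.5,44);a1=at(p,265,240,37);a2=at(p,268.5,370,37);v=a2-a1;y=np.arctan2(v[1],v[0]);print(b,a1,a2,y)
for yw in(y,-1.62):
  t=b+55*np.array([np.cos(yw),np.sin(yw),0]);t[2]=20;print(t,R.T@(t-s['eef_pos']))
print(s['eef_pos'],s['qpos'])
E
```

```text
[525.21  -81.564  44.   ] [ 522.24  -120.695   37.   ] [ 518.169 -200.626   37.   ] -1.6216786920501445
[ 522.413 -136.493   20.   ] [23.142  4.159 -9.386]
[ 522.505 -136.497   20.   ] [23.143  4.16  -9.293]
[ 531.089 -141.057   43.341] [ 0.337  0.78  -0.198  1.958  0.352  0.417 -0.183]
```

```bash
python3 -m handwheel '1 8 3 -9 0 0.015 0.004;1 6 0 0 0 0 0;1 0 0 0 0 0 0'
python3 - <<'E'
from h import *
np.set_printoptions(precision=3,suppress=True)
s=ctrl.read_state();R=toolR(s);print(s['eef_pos'],R);print(R.T@(np.array([522,-137.5,20])-s['eef_pos']))
E
```

```text
clock: 4.1
eef_pos: [524.3, -138.2, 32.0]
tool_rot: [-0.102, 1.561, -0.161]
force: [-0.4, -0.4, 0.2]
width: 85.5
[ 524.317 -138.179   32.003] [[ 0.01   0.059  0.998]
 [-0.002  0.998 -0.059]
 [-1.    -0.001  0.01 ]]
[11.979  0.554 -2.471]
```

```bash
python3 -m handwheel '1 6 0 -2 0 0.008 0;1 6 0 -1 0 0 0;1 0 0 0 0 0 0'
python3 - <<'E'
from h import *
np.set_printoptions(precision=3,suppress=True)
s=ctrl.read_state();R=toolR(s);print(s['eef_pos'],R);print(R.T@(np.array([522,-137.5,20])-s['eef_pos']));cv2.imwrite("pics/w4.png",get_image("wrist"))
E
```

```text
clock: 4.4
eef_pos: [521.6, -138.2, 19.8]
tool_rot: [-0.477, 1.568, -0.536]
force: [-0.4, -0.2, -0.2]
width: 85.3
[ 521.646 -138.192   19.762] [[ 0.002  0.059  0.998]
 [-0.001  0.998 -0.059]
 [-1.    -0.001  0.002]]
[-0.238  0.711  0.313]
```

View pics/w4.png

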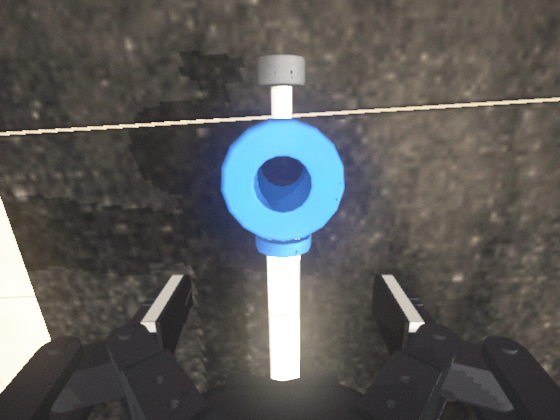

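The bar (column 284) is midway between the pads (columns 187 and 378), and the bore is at (283,184). I'll close the gripper.

```bash
python3 -m handwheel '-1 0 0 0 0 0 0;-1 0 0 0 0 0 0;-1 0 0 0 0 0 0;-1 0 0 0 0 0 0;-1 0 0 0 0 0 0;-1 0 0 0 0 0 0;-1 0 0 0 0 0 0;-1 0 0 0 0 0 0'
python3 - <<'E'
from h import *
np.set_printoptions(precision=3,suppress=True)
s=ctrl.read_state();R=toolR(s);print(s['eef_pos'],R,s['torque'],s['width']);cv2.imwrite("pics/w5.png",get_image("wrist"))
p=camera_params("wrist")
for z in 44,: print(at(p,283,184,z))
E
```

```text
clock: 5.25
eef_pos: [522.5, -138.2, 20.4]
tool_rot: [-0.318, 1.567, -0.377]
force: [0.5, -0.3, 0.6]
width: 12.8
[ 522.538 -138.242   20.384] [[ 0.004  0.059  0.998]
 [-0.002  0.998 -0.059]
 [-1.    -0.001  0.004]] [-0.081 -0.014 -0.021] 12.775258291288745
[524.212 -83.882  44.   ]
```

View pics/w5.png

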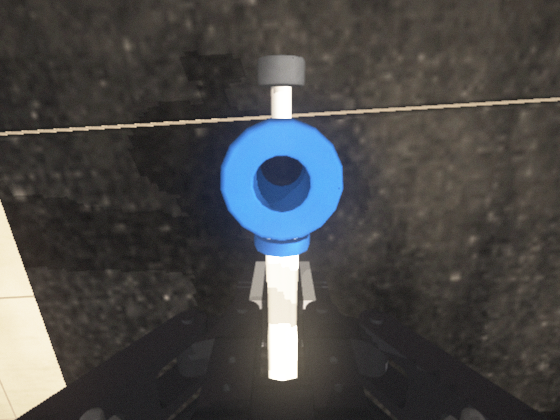

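The bar is gripped at a width of 12.8 mm. The bore is at y = -83.9 and the grasp at y = -138.2, which puts the grasp 54.4 mm from the bore axis. I'll lift gently.

```bash
python3 -m handwheel '-1 -8 0 0 0 0 0;-1 -12 0 0 0 0 0;-1 -15 0 0 0 0 0;-1 -15 0 0 0 0 0;-1 0 0 0 0 0 0'
python3 - <<'E'
from h import *
np.set_printoptions(precision=3,suppress=True)
s=ctrl.read_state();R=toolR(s);print(s['eef_pos'],R,s['force'],s['torque'],s['width']);cv2.imwrite("pics/w6.png",get_image("wrist"));crop(get_image("scene"),260,150,100,75,8,"s6.png")
E
```

```text
clock: 5.8
eef_pos: [519.5, -137.8, 72.5]
tool_rot: [-2.809, 1.569, -2.868]
force: [0.4, 0.0, -5.1]
width: 12.7
[ 519.516 -137.809   72.466] [[-0.002  0.059  0.998]
 [-0.001  0.998 -0.059]
 [-1.    -0.001 -0.002]] [ 0.441  0.04  -5.08 ] [-0.012 -0.121 -0.071] 12.693840137298748
```

View pics/w6.png

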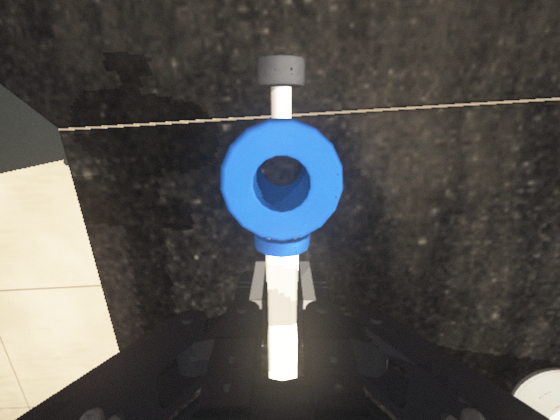

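View pics/s6.png

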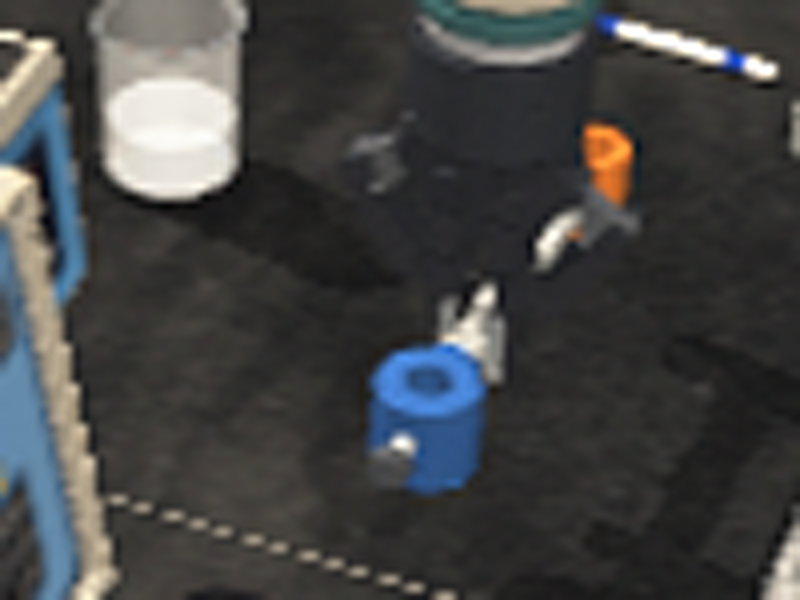

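The bracket is lifted level. The wrist view is unchanged (bore still at (283,184)) and the weight reads 5.1 N. I'll raise it to carry height and then traverse.

```bash
python3 -m handwheel '-1 -15 0 0 0 0 0;-1 -25 0 0 0 0 0;-1 -25 0 0 0 0 0;-1 -25 0 0 0 0 0;-1 -15 0 0 0 0 0;-1 0 0 0 0 0 0' && python3 -m handwheel '-1 0 8 -1 0 0 0;-1 0 16 -1 0 0 0;-1 0 24 -2 0 0 0;-1 0 24 -2 0 0 0;-1 0 24 -2 0 0 0;-1 0 24 -2 0 0 0;-1 0 24 -2 0 0 0;-1 0 24 -2 0 0 0;-1 0 12 -1 0 0 0;-1 0 0 0 0 0 0'
python3 - <<'E'
from h import *
np.set_printoptions(precision=3,suppress=True)
s=ctrl.read_state();R=toolR(s);print(s['eef_pos'],R,s['force'],s['torque'],s['width'],s['qpos']);cv2.imwrite("pics/w7.png",get_image("wrist"))
print(R.T@(np.array([509,333.9,180])-s['eef_pos']))
E
```

```text
clock: 6.5
eef_pos: [513.9, -137.0, 173.6]
tool_rot: [3.064, 1.552, 3.005]
force: [0.5, 0.0, -5.6]
width: 12.7
clock: 7.5
eef_pos: [498.4, 54.4, 159.8]
tool_rot: [3.089, 1.526, 3.032]
force: [-1.2, -1.0, -5.1]
width: 13.1
[498.385  54.418 159.783] [[-0.044  0.057  0.997]
 [ 0.005  0.998 -0.057]
 [-0.999  0.002 -0.045]] [-1.188 -1.013 -5.069] [-0.055 -0.126  0.016] 13.069642097773926 [ 0.048  0.566 -0.301  1.963  0.231  0.689 -0.451]
[-19.302 279.677  -6.305]
```

View pics/w7.png

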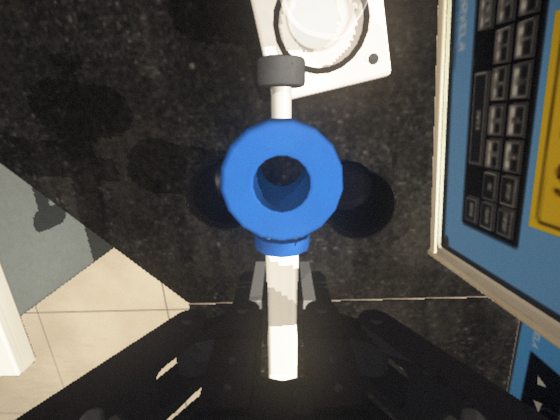

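The bracket sank about 14 mm and tilted about 2.6° on the way, because the rows drift. I'll correct this before going over the stand.

```bash
python3 -m handwheel '-1 -10 0 3 0 -0.022 -0.003;-1 -15 0 3 0 -0.022 -0.002;-1 -8 0 0 0 0 0;-1 0 0 0 0 0 0'
python3 - <<'E'
from h import *
np.set_printoptions(precision=3,suppress=True)
s=ctrl.read_state();R=toolR(s);print(s['eef_pos'],R,s['force'],s['width'])
print(R.T@(np.array([509,333.9,185])-s['eef_pos']))
E
```

```text
clock: 7.95
eef_pos: [505.5, 47.6, 195.0]
tool_rot: [-1.302, 1.563, -1.367]
force: [0.1, 0.2, -5.3]
width: 12.8
[505.477  47.603 195.038] [[ 0.002  0.065  0.998]
 [-0.008  0.998 -0.065]
 [-1.    -0.007  0.002]] [ 0.053  0.246 -5.312] 12.83317977528477
[  7.889 285.987 -15.108]
```

```bash
python3 -m handwheel '-1 0 8 0 0 0 0;-1 -1 16 -1 -0.03 -0.005 0;-1 -1 24 -1 -0.03 -0.005 0;-1 -1 24 0 -0.03 -0.005 0;-1 -1 24 1 -0.03 -0.005 0;-1 -1 24 1 -0.03 -0.005 0;-1 -1 16 1 -0.03 -0.005 0;-1 0 8 0 -0.03 0 0;-1 0 0 0 0 0 0'
python3 - <<'E'
from h import *
np.set_printoptions(precision=3,suppress=True)
s=ctrl.read_state();R=toolR(s);print(s['eef_pos'],R,s['force'],s['width'],s['qpos'])
print(R.T@(np.array([509,333.9,185])-s['eef_pos']));cv2.imwrite("pics/w8.png",get_image("wrist"))
E
```

```text
clock: 8.85
eef_pos: [501.6, 204.4, 199.2]
tool_rot: [-0.279, 1.54, -0.115]
force: [0.1, -0.8, -4.8]
width: 12.9
[501.553 204.431 199.153] [[ 0.031 -0.164  0.986]
 [-0.004  0.986  0.164]
 [-1.    -0.009  0.03 ]] [ 0.098 -0.836 -4.847] 12.878811588481748 [-0.211  0.532 -0.351  1.883  0.287  0.749 -0.561]
[ 13.914 126.623  28.125]
```

View pics/w8.png

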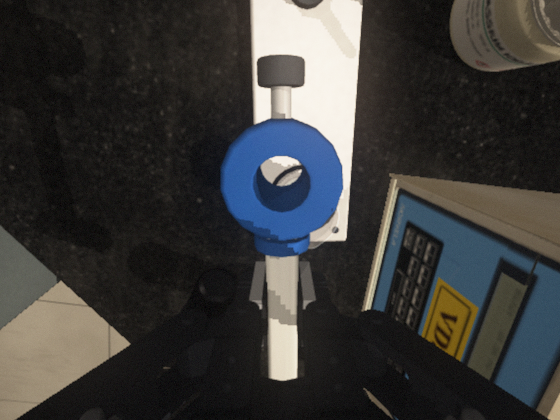

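```bash
python3 -m handwheel '-1 0 8 3 0 0.01 0;-1 0 16 5 0 0.01 0;-1 0 20 5 0 0.01 0;-1 0 20 5 0 0 0;-1 0 12 2 0 0 0;-1 0 0 0 0 0 0'
python3 - <<'E'
from h import *
np.set_printoptions(precision=3,suppress=True)
s=ctrl.read_state();R=toolR(s);print(s['eef_pos'],R,s['force'],s['width'])
print(R.T@(np.array([509,333.9,185])-s['eef_pos']));p=camera_params("wrist");cv2.imwrite("pics/w9.png",get_image("wrist"));print(p,proj(p,[500,387.5,110]),proj(p,[500,387.5,14]))
E
```

```text
clock: 9.5
eef_pos: [512.7, 276.7, 197.1]
tool_rot: [-1.905, 1.555, -1.758]
force: [-1.0, 0.1, -5.4]
width: 13.0
[512.715 276.748 197.14 ] [[-0.003 -0.147  0.989]
 [-0.016  0.989  0.147]
 [-1.    -0.015 -0.005]] [-0.972  0.104 -5.369] 13.03993871383018
[11.257 57.251  4.809]
{'fx': 314.07267559433365, 'fy': 314.07267559433365, 'cx': 282.00871753035824, 'cy': 214.9555742757965, 'eye': array([499.332, 357.511, 331.246]), 'orientation': array([-0.334,  0.005,  0.146])} (np.float64(291.5892120421057), np.float64(56.52686918606787)) (np.float64(289.0819273387209), np.float64(71.95709346983762))
```

View pics/w9.png

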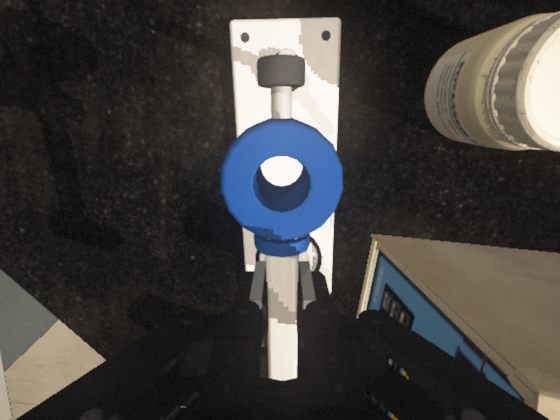

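The post is mostly behind the thumbscrew, with a tip showing at about (288,52). The plate's end corners are at (231,20) and (341,18). I'll use these to check the post.

```bash
python3 - <<'E'
from h import *
np.set_printoptions(precision=2,suppress=True)
p=camera_params("wrist");crop(cv2.imread("pics/w9.png"),220,10,130,90,6,"w9a.png")
a=at(p,231.5,20,14);b=at(p,341,18.5,14);v=b-a;m=(a+b)/2
y=np.arctan2(v[1],v[0])-np.pi/2;print(a,b,np.hypot(*v[:2]),y)
for yw in(y,-1.405):print(m+45*np.array([np.cos(yw),np.sin(yw),0]))
print('tip',at(p,288,52,110))
l1=at(p,245,265,14);print('edge yaw',np.arctan2(*(l1-a)[[1,0]]));r1=at(p,333,280,14);print(np.arctan2(*(r1-b)[[1,0]]))
E
```

```text
[443.68 419.65  14.  ] [538.65 434.62  14.  ] 96.14276415617044 -1.414465252829377
[498.17 382.69  14.  ]
[498.59 382.76  14.  ]
tip [497.52 388.06 110.  ]
edge yaw -1.414917783397513
-1.3985559509835932
```

View pics/w9a.png

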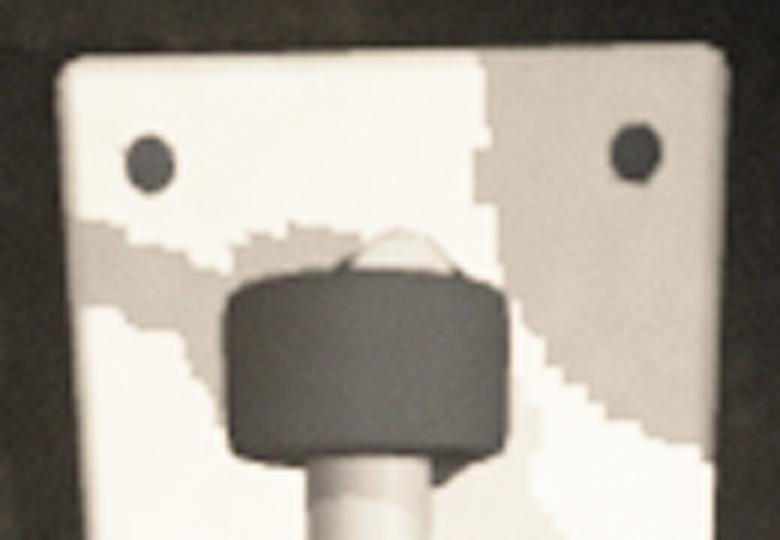

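```bash
python3 -m handwheel '-1 2 8 1 -0.01 -0.004 0.008;-1 2 16 1 -0.008 -0.004 0.007;-1 2 16 1 0 0 0;-1 2 10 0 0 0 0;-1 2 5 0 0 0 0;-1 0 0 0 0 0 0'
python3 - <<'E'
from h import *
np.set_printoptions(precision=3,suppress=True)
s=ctrl.read_state();R=toolR(s);print(s['eef_pos'],R,s['force'],s['width'],'yaw',np.arctan2(R[1,1],R[0,1])-np.pi)
print(R.T@(np.array([507.5,331.9,170])-s['eef_pos']))
w=get_image("wrist");cv2.imwrite("pics/w10.png",w)
p=camera_params("wrist");print(p,proj(p,[498.5,385.5,110]))
crop(get_image("scene"),220,240,100,90,6,"s10.png");crop(get_image("top"),170,200,100,80,8,"t10.png")
E
```

```text
clock: 10.15
eef_pos: [506.3, 331.2, 185.1]
tool_rot: [-1.292, 1.568, -1.128]
force: [-0.8, -0.6, -4.8]
width: 13.1
[506.311 331.232 185.149] [[ 0.001 -0.163  0.987]
 [-0.003  0.987  0.163]
 [-1.    -0.003  0.001]] [-0.795 -0.639 -4.779] 13.058482073751724 yaw -1.407440852838155
[15.148  0.508  1.27 ]
{'fx': 314.07267559433365, 'fy': 314.07267559433365, 'cx': 282.00871753035824, 'cy': 214.9555742757965, 'eye': array([491.287, 409.616, 320.34 ]), 'orientation': array([-0.322, -0.001,  0.162])} (np.float64(286.4884922191209), np.float64(149.89597715037036))
```

View pics/w10.png

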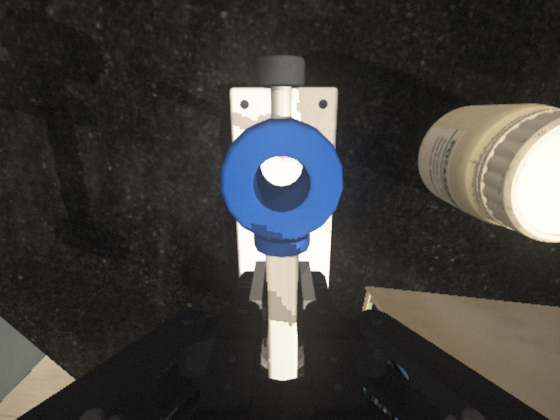

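View pics/s10.png

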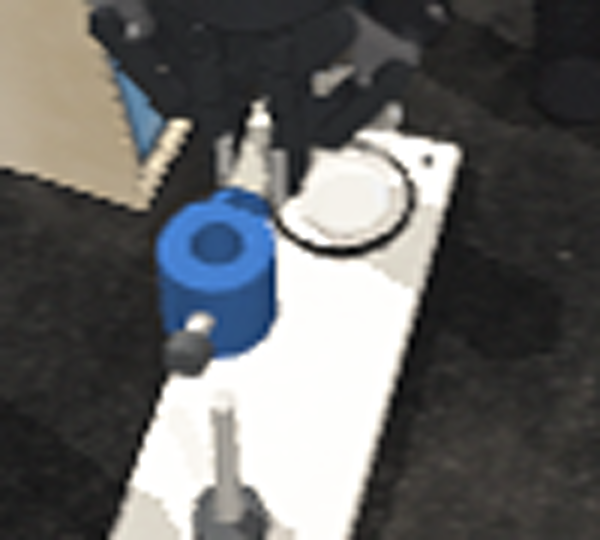

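View pics/t10.png

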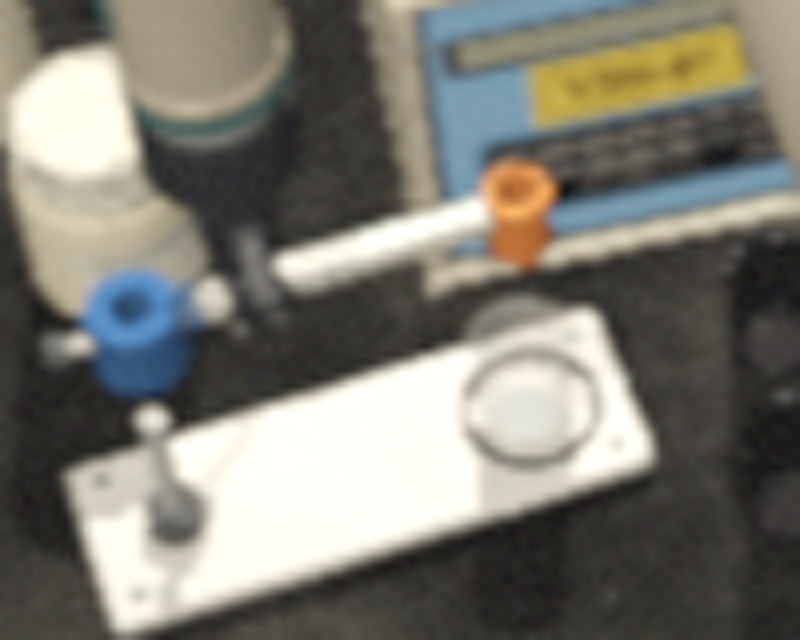

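```bash
python3 - <<'E'
from h import *
np.set_printoptions(precision=1,suppress=True)
S=camera_params("scene");T=camera_params("top");s=ctrl.read_state();print(s['eef_pos'])
d=lambda k,x,y,x0,y0:((x+.5)/k-.5+x0,(y+.5)/k-.5+y0)
z=s['eef_pos'][2]-20.4+44;print(z)
sb=d(6,218,243,220,240);tb=d(8,130,303,170,200)
bS=at(S,*sb,z);pS=at(S,*d(6,225,398,220,240),110)
bT=at(T,*tb,z);pT=at(T,*d(8,150,415,170,200),110)
print(bS,pS,bS-pS);print(bT,pT,bT-pT)
sl=at(T,*d(8,520,182,170,200),z);st=at(T,*d(8,532,407,170,200),19);print(sl,st,sl-st)
e1,d1=ray(S,*sb);e2,d2=ray(T,*tb);q=np.linalg.lstsq(np.c_[d1,-d2],e2-e1,rcond=None)[0];print('tri',(e1+q[0]*d1+e2+q[1]*d2)/2)
R=toolR(s);u=-R[:,1];print('FK bore',s['eef_pos']+u*-54.4,'slv',s['eef_pos']+u*135.6)
w=cv2.imread("pics/w10.png");crop(w,240,130,90,65,8,"w10a.png")
p=camera_params("wrist")
for r in(0,6):
  print([proj(p,[498.5+r*np.cos(a),385.5+r*np.sin(a),110]) for a in(0,1.57,3.14,4.71)])
E
```

```text
[507.2 329.3 185.5]
209.09111093938748
[498.2 384.1 209.1] [499.  384.9 110. ] [-0.8 -0.7 99.1]
[503.  385.3 209.1] [504.8 388.9 110. ] [-1.9 -3.6 99.1]
[536.5 194.8 209.1] [531.3 200.1  19. ] [  5.2  -5.2 190.1]
tri [498.4 385.6 212.8]
FK bore [498.4 383.  185.3] slv [528.9 195.5 186. ]
[(np.float64(285.5653592651927), np.float64(147.42010454956213)), (np.float64(285.5653592651927), np.float64(147.42010454956213)), (np.float64(285.5653592651927), np.float64(147.42010454956213)), (np.float64(285.5653592651927), np.float64(147.42010454956213))]
[(np.float64(294.5310316967251), np.float64(148.8885985684161)), (np.float64(287.06708616906144), np.float64(138.2043797855469)), (np.float64(276.5747385352852), np.float64(145.93256900298718)), (np.float64(284.0764869810552), np.float64(156.46765130463112))]
```

View pics/w10a.png

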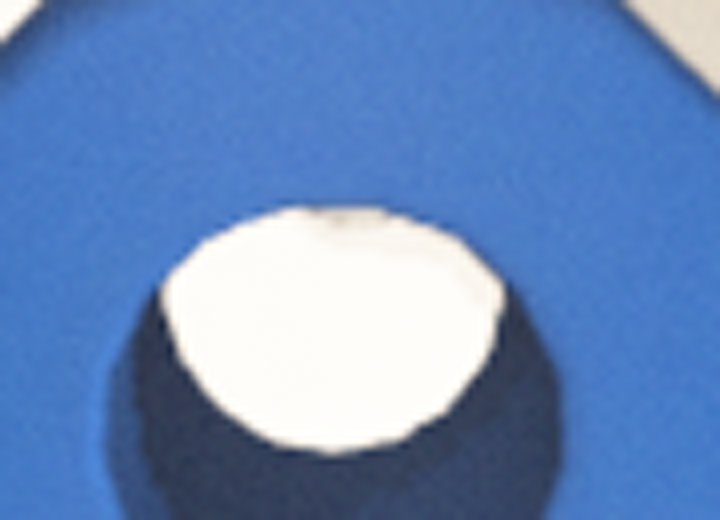

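Both cameras put the bore 1–3.5 mm short of the post in y and within 2 mm in x. I'll nudge it and come down slowly to about 32 mm of clearance.

```bash
python3 -m handwheel '-1 6 2 1 0 0 0;-1 8 0 0 0 0 0;-1 6 0 0 0 0 0;-1 2 0 0 0 0 0;-1 0 0 0 0 0 0;-1 0 0 0 0 0 0'
python3 - <<'E'
from h import *
np.set_printoptions(precision=3,suppress=True)
s=ctrl.read_state();R=toolR(s);print(s['eef_pos'],R,s['force'],s['width'],'yaw',np.arctan2(R[1,1],R[0,1])-np.pi)
E
```

```text
clock: 10.9
eef_pos: [508.8, 328.7, 161.0]
tool_rot: [-1.483, 1.564, -1.326]
force: [-0.3, 0.2, -5.5]
width: 12.6
[508.782 328.73  160.993] [[ 0.002 -0.157  0.988]
 [-0.006  0.988  0.157]
 [-1.    -0.006  0.001]] [-0.283  0.173 -5.536] 12.599109636500236 yaw -1.4129047414701215
```

```bash
python3 -m handwheel '-1 0 3.5 -0.5 -0.007 0 0.006;-1 0 0 0 0 0 0;-1 0 0 0 0 0 0;-1 0 0 0 0 0 0'
python3 - <<'E'
from h import *
np.set_printoptions(precision=3,suppress=True)
s=ctrl.read_state();R=toolR(s);print(s['eef_pos'],R,s['qd'],s['width'],'yaw',np.arctan2(R[1,1],R[0,1])-np.pi)
w=get_image("wrist");cv2.imwrite("pics/w11.png",w)
crop(get_image("scene"),220,240,100,90,6,"s11.png");crop(get_image("top"),170,200,100,80,8,"t11.png")
E
```

```text
clock: 11.3
eef_pos: [508.0, 332.8, 161.7]
tool_rot: [0.531, 1.569, 0.697]
force: [0.0, -0.5, -5.5]
width: 12.5
[507.953 332.842 161.672] [[ 0.002 -0.165  0.986]
 [ 0.001  0.986  0.165]
 [-1.     0.001  0.002]] [ 0.    -0.002  0.    -0.002  0.001  0.002  0.002] 12.517953178429728 yaw -1.4051976991361175
```

View pics/s11.png

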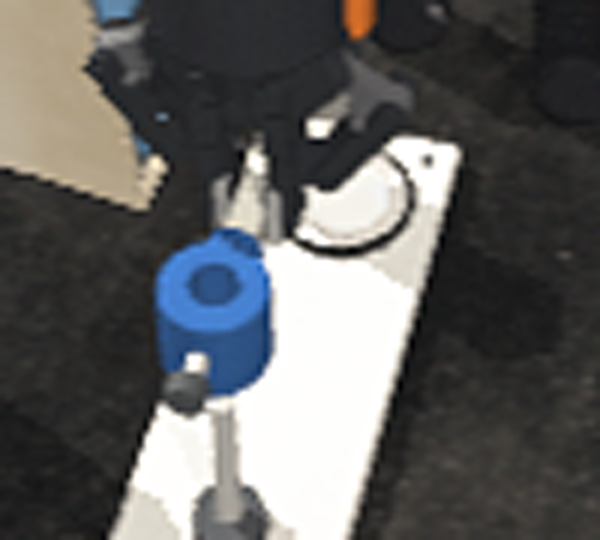

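View pics/t11.png

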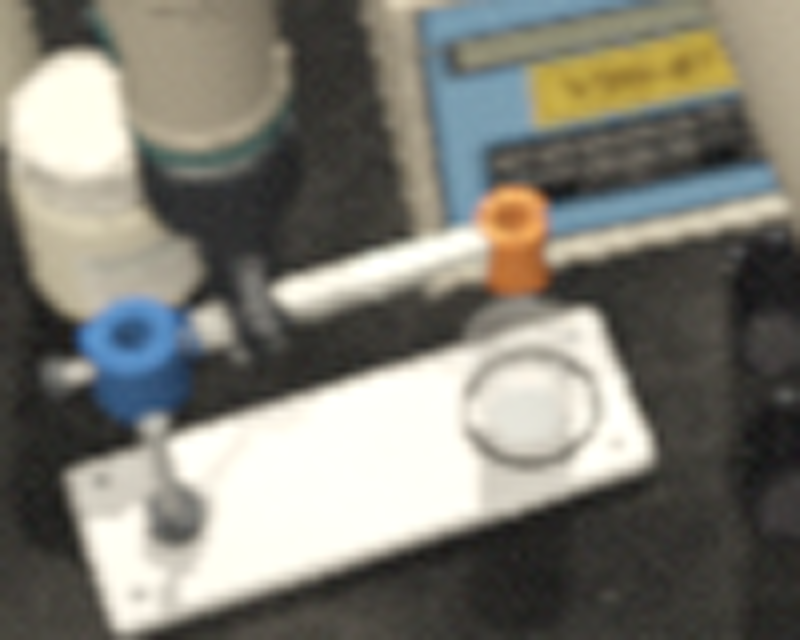

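View pics/w11.png

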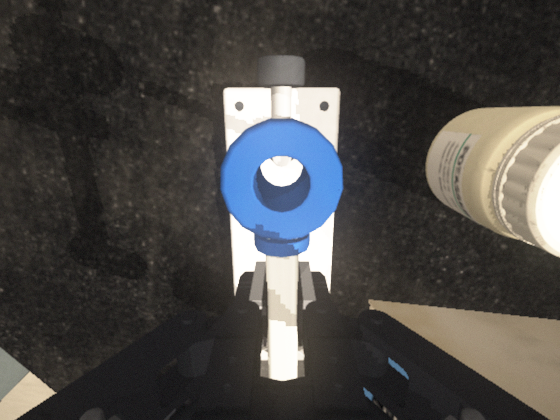

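```bash
python3 - <<'E'
from h import *
np.set_printoptions(precision=1,suppress=True)
S=camera_params("scene");T=camera_params("top");s=ctrl.read_state();print(s['eef_pos'])
d=lambda k,x,y,x0,y0:((x+.5)/k-.5+x0,(y+.5)/k-.5+y0)
z=s['eef_pos'][2]-20.4+44
bS=at(S,*d(6,214,285,220,240),z);pS=at(S,*d(6,225,398,220,240),110)
bT=at(T,*d(8,131,335,170,200),z);pT=at(T,*d(8,150,415,170,200),110)
print(bS,pS,bS-pS);print(bT,pT,bT-pT)
sl=at(T,*d(8,513,212,170,200),z);st=at(T,*d(8,532,407,170,200),19);print(sl,st,sl-st)
R=toolR(s);u=-R[:,1];print('FK bore',s['eef_pos']+u*-54.4,'slv',s['eef_pos']+u*135.6)
crop(cv2.imread("pics/w11.png"),240,130,90,65,8,"w11a.png")
p=camera_params("wrist");R2=Ro.from_euler('xyz',p['orientation']).as_matrix()
for c in((498.5,385.5),(499.5,387.5)):print(proj(p,[*c,110]))
E
```

```text
[508.  332.7 161.6]
[499.9 386.3 185.2] [499.  384.9 110. ] [ 0.9  1.4 75.2]
[501.5 388.3 185.2] [504.8 388.9 110. ] [-3.4 -0.6 75.2]
[536.8 199.6 185.2] [531.3 200.1  19. ] [  5.5  -0.5 166.2]
FK bore [499.  386.3 161.6] slv [530.3 198.9 161.5]
(np.float64(284.1203179314176), np.float64(157.87207435160116))
(np.float64(286.3538719087881), np.float64(154.7819003307747))
```

View pics/w11a.png

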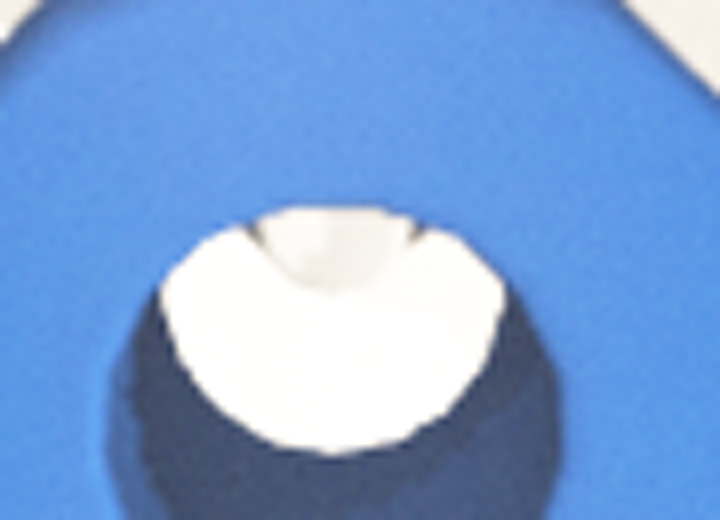

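```bash
python3 - <<'E'
from h import *
np.set_printoptions(precision=1,suppress=True)
p=camera_params("wrist")
e=at(p,281.8,166.2,110);print('post by wrist',e-6*np.array([.165,-.986,0]))
print('bore top seen',at(p,282,182,185.2), 'lower mouth near edge->centre', at(p,281.8,186.2,141.2)-10.5*np.array([.165,-.986,0]))
s=ctrl.read_state();R=toolR(s);print('tilt',np.arccos(-R[2,0]),np.abs(s['qd']).max(),s['force'],s['width'],s['clock'])
E
```

```text
post by wrist [497.  386.3 110. ]
bore top seen [496.8 387.1 185.2] lower mouth near edge->centre [497.  385.8 141.2]
tilt 0.0017626847799355637 0.0025431770871031526 [ 0.5 -0.4 -5.6] 12.640015352209078 11.45
```

The wrist view puts the post at (497.0, 386.3) and the bore's lower mouth at (497.0, 385.8). The bracket is level and still, and its underside is about 31 mm over the post top. I'll hand it in.

```bash
python3 -c "
from cell import ctrl
print(ctrl.finish_job()); print(ctrl.read_state()['clock'])"
```

```text
the job is handed in; nothing more can be done
None
the job is handed in; nothing more can be done
```

I gripped the bracket on its bar about 54 mm from the bore axis, where the balance point is 55 mm. I lifted it level, carried it in front of the titrator, and handed the job in with it held over the stand at about 11.5 s. The hand-in gives no verdict.

**Final pose**
- **Level and still:** the tool's tilt was 0.002 rad, joint speeds were at most 0.003 rad/s, and the grip width held steady at 12.6 mm.
- **Height:** the underside was about 31 mm above the post top.
- **Bore over post:** the wrist view put them within 1 mm of each other. The scene view gave 1.7 mm and the top view 3.4 mm.
- **Sleeve over seat:** the arm's own pose readings put it within about 2 mm. The top view gave 5.5 mm, which disagrees but is inside the 18 mm limit. I could not check it in the wrist or scene view, because the gripper hides the sleeve in both.

**Drift on the way:** during the first stretch of the carry the bracket sank about 14 mm and tilted about 2.6°. I corrected both before it reached the stand. I saw no contact with the stand, the beaker or the bystanders, and the beaker looked unmoved in its seat in the last pictures.

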